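Index the marking-out turntable by one hole

TASK

Turn the small round indexing table one hole clockwise, seen from above, so that the next line can be ruled on the wooden blank: gently press its black plunger down with a fingertip, sweep the table round with it to the very next hole and let the plunger spring fully up again there. Do not pinch or lift anything; leave the blank lying centred on the table and the things around it where they are.

Things in the scene. Friction and masses are not known exactly. Their poses are not given: they have to be found in the camera images.
- plunger (a joint): how far the plunger is pressed down, m: 0 = up, 0.014 = stop. Spring: 3.5 N to start, 9 N at the stop. In a hole the table is locked until it is pressed about 0.008; from there on the table turns freely. Let go between holes it stays about 0.008 down and the table stays free (0.5 to 1 N at the plunger turns it); over a hole it springs up and locks, drawing the table in from about 2 mm off
- turntable (a joint): angle of the table, rad, positive clockwise seen from above; 0 at the start, in a hole. 8 holes, evenly spaced at 0.785 rad (45 degrees), so the next hole clockwise is at 0.785; in a hole there is about 0.015 rad of play
- plunger_top (a point): centre of the flat top of the plunger's round black cap: 30 mm in diameter, 8 mm thick, top 71 mm above the work surface when up. It stands on a steel stem at the end of an aluminium lug (32 mm wide, top at 46 mm, outer end 113 mm from the axis) that sticks out of the round table; 95 mm from the table's axis, it goes round with the table
- table_axis (a point): point on the vertical axis of the table, at the height of its top face, 46 mm above the work surface. The table is an aluminium disc 152 mm in diameter and 12 mm thick
- index_base: fixed round grey base under the table, 254 mm in diameter, 30 mm high; origin at the centre of its underside, its x points to the hole where the plunger starts. Its top shows 8 dark holes, 16 mm across, joined by a narrow dark ring slot, 95 mm from the axis
- guide_post (a point): top centre of a fixed steel post on the base's edge, 16 mm thick, 84 mm high, 138 mm from the axis, on the side away from the plunger and the next hole. It carries a flat aluminium pencil guide, 24 mm wide, 78 to 83 mm high, reaching in to 25 mm from the axis
- blank: loose plain wooden disc, 110 mm in diameter, 10 mm thick, 90 g, lying centred on the table with three pencil lines on it; origin at the centre of its underside. It turns with the table
- tape_roll: bystander: roll of paper tape lying flat, 80 mm in diameter, 20 mm high, bore 60 mm; origin at the centre of its underside
- eraser: bystander: white eraser 55 x 24 x 13 mm, long along its x; origin at the centre of its underside
- pencil: bystander: wooden pencil about 150 mm long along its x, 8 mm thick, lying; origin at its underside near the middle
Not all that is in view belongs to the job. There is more than one size of the blank; the one meant has the size given above.

How it is judged:
By the outcome, as a careful person would: the job done as asked, in the order asked, and still so for the second after the job is handed in, with the robot touching nothing.
It also fails if it takes over 38 s, if anything falls off the work surface, if the arm or the gripper's body presses on something with over 40 N, if the wrist force passes 120 N, or if a joint passes its speed limit or range.

ROBOT

A 6-joint arm with a two-finger parallel gripper is mounted at the origin on the work surface. World frame = base frame: x ahead of the robot, y to its left, z up, the work surface at z = 0. Lengths are in m, angles in rad, forces in N, time in s.
With the tool pointing down it reaches from about 0.325 to 1 m from the base axis. Payload 5.1 kg.
Tool frame: the origin (TCP) lies on the centre line of the jaws, within the pads' length; the fingertips stand 17 mm ahead of it and the grasp point (between the pads) lies 2 mm behind it; z points along the fingers, y is the line along which they close (so a half turn about z gives the same grasp; the last joint's range is limited). The gripper opens to 85 mm and grips with 20 to 120 N. Pads are 22 mm wide; open, the fingers measure 114 mm over their backs; the gripper's body (76 mm by 85 mm) begins 54 mm behind the grasp point. The pads swing forward as they close: fully open they stand 13 mm farther back than shut.
Start: joints at [-0.083, 0.124, 1.65, -0, 1.367, -0.083], TCP at [0.65, -0, 0.248] pointing down, gripper open.
Joint ranges: [-2.61, 2.61], [-1.02, 2.33], [0.03, 2.71], [-1.35, 4.49], [0.32, 2.68], [-2.91, 2.91]. Speed limits (rad/s): [2.57, 2.57, 3.14, 3.14, 3.14, 3.14].

INTERFACE

Orientations are given as a rotation vector (axis times angle).
In Python, from station import env gives the robot as it stands.
- The arm moves only by the tool send_rows, never from a script. Its argument "moves" is one flat list of numbers, 6 for each row, row after row: the shift along the tool's x, y, z normalised to -1 to 1, where 1 is 0.03 m, then the turn, a rotation vector about the tool's x, y, z normalised to -1 to 1, where 1 is 0.12 rad. In form: [dx, dy, dz, rx, ry, rz, dx, dy, dz, rx, ry, rz, ...]. A call has 1 to 12 rows; each row shifts and turns the commanded pose from where the row before left it, along the tool's axes as they then stand; what a row does not reach is not made up. A row lasts 1/10 s, in which the tool goes at most 50 mm and 8.59 degrees, less where a joint would pass 70% of its speed; a pose out of reach is approached as far as the arm can. A call with a number of a shift or a turn outside -1 to 1 is refused whole. A call with a gripper value outside its range is refused whole. "grip" is the opening, from 0 (shut) to 1 (fully open), set as the call begins (left out, the last holds). The fingers move at their own pace and stop on an object; the grip force is fixed at half the most. Time passes only in rows, so rows that do not move let the fingers close. It gives the time, the measured TCP pose, the force, the opening and the grip force at its end, in the units of the state.
- env.state(): the state, without advancing time (a new reading comes with each control period).
- env.read_camera(name): name is "scene" or "side" or "wrist"; returns the picture (420x560x3 uint8, red, green, blue); there is no depth.
- env.camera_params(name): a dict with "intrinsics" (3x3 intrinsics, pixels), "T" (4x4, takes a point from camera to world coordinates). Camera axes: x right, y down, z forward; pixel columns grow to the right and rows downward; lengths in m; the calibration is good to about 2 mm. A picture is of the moment at which its call begins: read the wrist's pose just before it. camera_params takes no time and is no camera call; for the wrist camera it gives the pose at the moment of the call.
- env.hand_in(): hands the job in; it is judged then, once.
Trained networks look in the newest picture that a camera, given by its name, has taken for a name from the list of things; names that differ only in an ending like _2 or _b are one class to them, and where a whole thing is asked for, a point or a joint stands for the part that bears it (a point fixed in the world has none). Each returns a list of dicts, best first, with "conf" (0 to 1); they miss things now and then, are a little off and sometimes report something else, mostly with a low value. They report only what shows in the picture. A call takes as long as a camera call. They do not tell look-alikes from the thing itself.
- env.look_for(camera, label): "bbox" ([left, top, right, bottom] in pixels, round what is visible of it).
- env.tip_of(camera, label): "position" ([column, row] in pixels: a listed point, or the origin of a listed thing).
The state is a dict: "time_s": time; "joint_positions": joint angles; "joint_vel": joint speeds; "effort": joint torques, N m; "ee_pos": TCP position; "tcp_rot": TCP orientation; "wrist_force": force on the tool from outside, world axes, zero at the start; "ft_torque": the same for the moment, N m; "grip_width": finger opening in m; "grip_force": force on a finger pad.
Only numpy, scipy, OpenCV 4.12 (cv2) and the standard library are available. Lean on these libraries where they do the work, as an engineer would, in place of code of your own. Each camera call takes 0.05 s, during which the arm holds its last target. There are 200 camera calls.

## Working session

There is one attempt and no reset: what is moved stays moved. The work goes in short steps, Python scripts to look and compute and a tool call to move; the robot and the scene stay as the last step left them, time stands still between calls to the robot, and variables do not carry over. Pictures are saved under pics/ and viewed, at most 10 in all, crops included, and the job is handed in when it is done.

Besides the shell and the picture viewer there is one more tool, called after ">>>" as name(argument=value, ...), one argument or row to a line, values as JSON. send_rows: Moves the arm, as the interface text tells. Scaled input: -1 to 1 covers 0.03 m each way for a shift and 0.12 rad each way for a turn. Its arguments: {"type":"object","properties":{"moves":{"type":"array"},"grip":{"type":"number"}},"required":["moves"]}

```bash
mkdir -p pics; cat > h.py <<'E'
import numpy as np, cv2
from station import env
def proj(cam,p):
    c=env.camera_params(cam);T=np.linalg.inv(np.array(c["T"]));K=np.array(c["intrinsics"])
    q=K@(T[:3,:3]@np.array(p)+T[:3,3]);return q[:2]/q[2]
def ray(cam,px,z):
    c=env.camera_params(cam);T=np.array(c["T"]);K=np.array(c["intrinsics"])
    d=T[:3,:3]@np.linalg.inv(K)@np.array([px[0],px[1],1.]);o=T[:3,3]
    return o+d*(z-o[2])/d[2]
E
python3 - <<'E'
from h import *
ims=[]
for c in["scene","side"]:
    im=env.read_camera(c);cv2.imwrite(f"pics/{c}0.png",im[:,:,::-1])
    for l,z in[("plunger_top",.071),("table_axis",.046),("guide_post",.084),("index_base",0),("blank",.046)]:
        for r in env.tip_of(c,l)[:2]: print(c,l,r["conf"],np.round(r["position"],1),ray(c,r["position"],z).round(4))
print(env.state())
E
```

```text
scene plunger_top 0.72 [320.6 202.3] [0.4543 0.1394 0.071 ]
scene table_axis 0.27 [381.  332.1] [0.6136 0.3552 0.046 ]
scene guide_post 0.86 [235.2 284.3] [0.6919 0.1034 0.084 ]
scene index_base 0.75 [298.5 259.3] [0.5571 0.1535 0.    ]
scene blank 0.92 [300.5 246.6] [0.5503 0.1521 0.046 ]
scene blank 0.84 [377.1 191.2] [0.3488 0.22   0.046 ]
side plunger_top 0.54 [242.4 193. ] [0.4562 0.1391 0.071 ]
side plunger_top 0.29 [281.4 193.4] [0.5487 0.1116 0.071 ]
side table_axis 0.75 [277.1 189.4] [0.5496 0.1568 0.046 ]
side guide_post 0.78 [333.6 180.8] [0.6831 0.108  0.084 ]
side index_base 0.59 [278.9 205.9] [0.5502 0.1427 0.    ]
side blank 0.93 [181.9 207.3] [0.3047 0.1553 0.046 ]
side blank 0.73 [281.2 190.8] [0.5583 0.1486 0.046 ]
{'time_s': 0.6, 'joint_positions': array([-8.25911738e-02,  1.23781708e-01,  1.65025531e+00, -2.83302890e-05,
        1.36748397e+00, -8.26045767e-02]), 'joint_vel': array([-0.00050158,  0.00081026, -0.00087998,  0.00124032,  0.00118754,
        0.00091525]), 'effort': array([ 1.52304965e-04, -4.23287809e+01, -3.65523469e+01, -8.07769766e-05,
        6.54539708e-04,  2.00383987e-06]), 'ee_pos': array([ 6.50010323e-01, -3.13821238e-05,  2.48360517e-01]), 'tcp_rot': array([2.22136888e+00, 2.22141136e+00, 3.95096838e-05]), 'wrist_force': array([-0.58362968,  0.90471204,  0.44852062]), 'ft_torque': array([-0.05811366, -0.03145028, -0.01964692]), 'grip_force': 0.0, 'grip_width': 0.08559454532761912}
```

View pics/scene0.png

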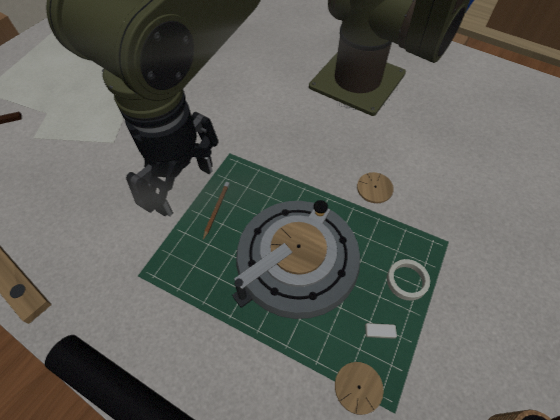

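View pics/side0.png

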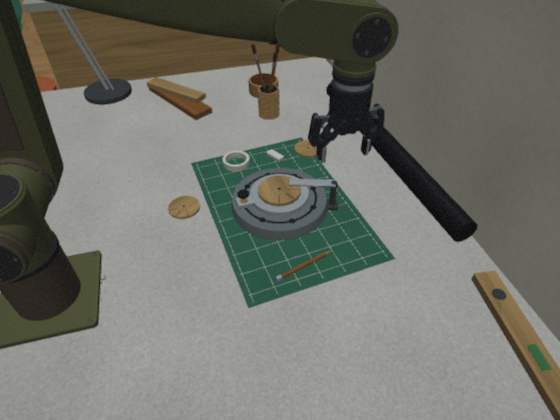

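The scene view shows the table at about (298,250), with the cap at (320,206) and the guide and post running to (240,290). The side view has the cap at (243,194), the table at (279,190) and the post at (334,185). The two cameras agree: axis ≈ (0.551, 0.153), plunger ≈ (0.455, 0.139), 97 mm apart against the given 95. I'll shut the gripper and move above the plunger to look with the wrist camera.

>>> send_rows(
  moves=[0.46, -0.65, 0.16, 0, 0, 0, 0.46, -0.65, 0.16, 0, 0, 0, 0.46, -0.65, 0.16, 0, 0, 0, 0.46, -0.65, 0.16, 0, 0, 0, 0.46, -0.65, 0.16, 0, 0, 0, 0.46, -0.65, 0.16, 0, 0, 0, 0.46, -0.65, 0.16, 0, 0, 0, 0.46, -0.65, 0.16, 0, 0, 0, 0.46, -0.65, 0.16, 0, 0, 0, 0.46, -0.65, 0.16, 0, 0, 0, 0, 0, 0, 0, 0, 0, 0, 0, 0, 0, 0, 0],
  grip=0,
)

```text
time_s: 1.8
ee_pos: [0.4552, 0.138, 0.2007]
tcp_rot: [2.22, 2.222, 0.001]
wrist_force: [-0.4, 0.4, -0.4]
grip_width: -0.0001
grip_force: 0.0
```

```bash
python3 - <<'E'
from h import *
for c in["wrist","scene","side"]:
    im=env.read_camera(c);cv2.imwrite(f"pics/{c}1.png",im[:,:,::-1])
    for l,z in[("plunger_top",.071),("table_axis",.046),("guide_post",.084),("index_base",0),("blank",.046)]:
        for r in env.tip_of(c,l)[:2]: print(c,l,r["conf"],np.round(r["position"],1),ray(c,r["position"],z).round(4))
s=env.state();print(s["ee_pos"],s["tcp_rot"],s["grip_width"],s["wrist_force"],s["time_s"])
E
```

```text
wrist plunger_top 0.66 [288.  192.8] [0.4609 0.1403 0.071 ]
wrist index_base 0.28 [409.3 173.6] [0.5742 0.136  0.    ]
wrist blank 0.84 [408.7 172.6] [0.5569 0.149  0.046 ]
wrist blank 0.64 [114.   99.3] [0.3311 0.2058 0.046 ]
scene plunger_top 0.57 [320.2 206.1] [0.4626 0.1433 0.071 ]
scene table_axis 0.22 [236.7 282. ] [0.6777 0.091  0.046 ]
scene guide_post 0.88 [236.8 283.2] [0.6888 0.1045 0.084 ]
scene index_base 0.81 [294.  258.2] [0.5601 0.1444 0.    ]
scene index_base 0.53 [299.5 245.8] [0.5298 0.1389 0.    ]
scene blank 0.93 [297.4 247.2] [0.5547 0.1477 0.046 ]
scene blank 0.69 [376.7 190.4] [0.3474 0.2184 0.046 ]
side plunger_top 0.6 [244.5 191. ] [0.4627 0.145  0.071 ]
side table_axis 0.98 [275.4 193.6] [0.5412 0.1422 0.046 ]
side guide_post 0.75 [332.5 184.2] [0.6758 0.0964 0.084 ]
side index_base 0.97 [278.6 204.7] [0.5507 0.1474 0.    ]
side blank 0.74 [307.4 150. ] [0.6784 0.3003 0.046 ]
side blank 0.69 [183.8 205.7] [0.3099 0.1599 0.046 ]
[0.45498623 0.13799136 0.20034422] [2.22136131e+00 2.22148648e+00 8.77460761e-05] 0.00012010096494581857 [ 0.51417119 -0.11115844 -0.41284109] 2.7
```

View pics/wrist1.png

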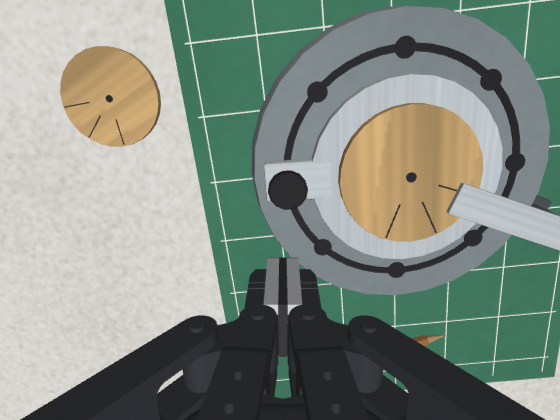

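The wrist view shows the cap at (288,189), the blank's centre dot at (411,177) and seven free holes around the ring. The next hole clockwise is at (317,92). I'll fit the ring of holes for the axis.

```bash
python3 - <<'E'
from h import *
from scipy.optimize import least_squares
im=cv2.imread("pics/wrist1.png");g=im.max(2)
def blob(x,y,r):
    m=np.zeros_like(g);cv2.circle(m,(x,y),r,255,-1);ys,xs=np.where((g<60)&(m>0));return xs.mean(),ys.mean()
cap=blob(288,189,24);print("cap",cap,ray("wrist",cap,.071))
print("dot",ray("wrist",blob(411,177,9),.056))
H=[(317,92),(405,47),(491,79),(515,161),(473,238),(396,270),(322,247)]
P=np.array([ray("wrist",blob(*h,11),.030)[:2] for h in H])
# holes at 45deg steps from th0 (cw): index 1..7
f=lambda q:(np.c_[q[0]+q[3]*np.cos(q[2]-np.arange(1,8)*np.pi/4),q[1]+q[3]*np.sin(q[2]-np.arange(1,8)*np.pi/4)]-P).ravel()
r=least_squares(f,[.551,.15,3.2,.095]);print(r.x,np.abs(r.fun).max())
a=r.x;R=.095
for t in(0,np.pi/4):print(a[0]+R*np.cos(a[2]-t),a[1]+R*np.sin(a[2]-t))
E
```

```text
cap (np.float64(287.43949579831934), np.float64(190.07394957983195)) [0.45933334 0.14300197 0.071     ]
dot [0.55445535 0.14893862 0.056     ]
[0.55410622 0.14825898 3.20819188 0.09504737] 0.00035958361283455753
0.4593168268570428 0.14193672878078561
0.4826094911205647 0.21081469616578952
```

The fit residual is 0.4 mm and the radius is 95.05 mm. The axis is (0.5541, 0.1483), the plunger (0.4593, 0.1420) and the next hole (0.4826, 0.2108). Next I descend to just above the cap.

>>> send_rows(
  moves=[0.133, 0.143, 0.6, 0, 0, 0, 0, 0, 0.8, 0, 0, 0, 0, 0, 0.8, 0, 0, 0, 0, 0, 0.8, 0, 0, 0, 0, 0, 0.4, 0, 0, 0, 0, 0, 0, 0, 0, 0, 0, 0, 0, 0, 0, 0],
)

```text
time_s: 3.4
ee_pos: [0.4598, 0.1421, 0.0991]
tcp_rot: [2.221, 2.221, 0.001]
wrist_force: [-1.0, -0.1, 0.0]
grip_width: -0.0001
grip_force: 0.0
```

```bash
python3 - <<'E'
from h import *
s=env.state();print(s["ee_pos"],s["wrist_force"])
im=env.read_camera("wrist");cv2.imwrite("pics/wrist2.png",im[:,:,::-1])
E
```

```text
[0.45982485 0.14208329 0.09908837] [-0.97074872 -0.10846397  0.03996492]
```

View pics/wrist2.png

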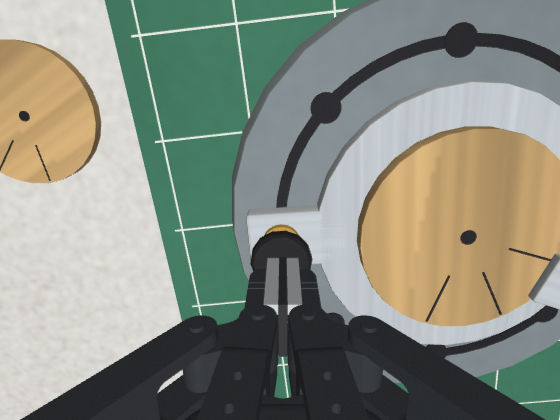

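The fingertips at (282,270) are centred over the cap at (281,255), about 11 mm above it. Now I press gently, in stages.

>>> send_rows(
  moves=[0, 0, 0.2, 0, 0, 0, 0, 0, 0.1, 0, 0, 0, 0, 0, 0.1, 0, 0, 0, 0, 0, 0.1, 0, 0, 0, 0, 0, 0, 0, 0, 0, 0, 0, 0, 0, 0, 0],
)

```text
time_s: 4.05
ee_pos: [0.4595, 0.142, 0.0838]
tcp_rot: [2.221, 2.221, 0.001]
wrist_force: [-2.1, -0.3, 5.3]
grip_width: -0.0002
grip_force: 2.4
```

The force of 5.3 N and the height both say about 4.5 mm down. I press about 7 mm more.

>>> send_rows(
  moves=[0, 0, 0.08, 0, 0, 0, 0, 0, 0.08, 0, 0, 0, 0, 0, 0.07, 0, 0, 0, 0, 0, 0, 0, 0, 0, 0, 0, 0, 0, 0, 0],
)

```text
time_s: 4.55
ee_pos: [0.4596, 0.142, 0.0772]
tcp_rot: [2.221, 2.221, 0.0]
wrist_force: [-2.6, -0.7, 7.1]
grip_width: -0.0
grip_force: 3.7
```

It is about 10–11 mm down, so past the unlock point and short of the stop. I sweep the first half as a clockwise arc, turning the tool along with it.

>>> send_rows(
  moves=[0.155, -0.007, 0, 0, 0, 0.41, 0.155, -0.007, 0, 0, 0, 0.41, 0.155, -0.007, 0, 0, 0, 0.41, 0.155, -0.007, 0, 0, 0, 0.41, 0.155, -0.007, 0, 0, 0, 0.41, 0.155, -0.007, 0, 0, 0, 0.41, 0.155, -0.007, 0, 0, 0, 0.41, 0.155, -0.007, 0, 0, 0, 0.41, 0, 0, 0, 0, 0, 0],
)

```text
time_s: 5.45
ee_pos: [0.4647, 0.1795, 0.0776]
tcp_rot: [-2.613, -1.743, -0.003]
wrist_force: [-2.4, 1.4, 7.7]
grip_width: 0.0003
grip_force: 3.6
```

```bash
python3 - <<'E'
from h import *
s=env.state();p=s["ee_pos"];d=p[:2]-[.5541,.1483];print(p,s["wrist_force"],np.hypot(*d),3.2082-np.arctan2(d[1],d[0])%6.2832)
im=env.read_camera("wrist");cv2.imwrite("pics/wrist3.png",im[:,:,::-1])
E
```

```text
[0.46469147 0.17951686 0.07756227] [-2.40841975  1.37052275  7.66190264] 0.09470151425720637 0.40252346763996494
```

View pics/wrist3.png

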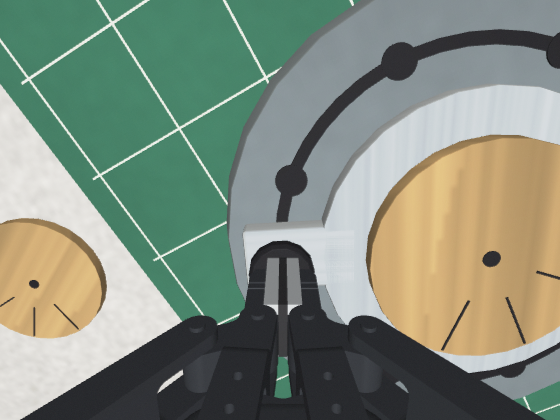

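The table is following: the lug and cap at (281,262) are still under the fingertips, and the next hole is ahead at (291,181). The tip is at 0.4025 rad, so 0.383 rad remains.

>>> send_rows(
  moves=[0.152, -0.007, 0, 0, 0, 0.4, 0.152, -0.007, 0, 0, 0, 0.4, 0.152, -0.007, 0, 0, 0, 0.4, 0.152, -0.007, 0, 0, 0, 0.4, 0.152, -0.007, 0, 0, 0, 0.4, 0.152, -0.007, 0, 0, 0, 0.4, 0.152, -0.007, 0, 0, 0, 0.4, 0.076, -0.004, 0, 0, 0, 0.2, 0.076, -0.004, 0, 0, 0, 0.2, 0, 0, 0, 0, 0, 0, 0, 0, 0, 0, 0, 0],
)

```text
time_s: 6.6
ee_pos: [0.4831, 0.211, 0.0779]
tcp_rot: [-2.897, -1.213, -0.005]
wrist_force: [-0.9, 0.7, 7.6]
grip_width: -0.0001
grip_force: 3.6
```

```bash
python3 - <<'E'
from h import *
s=env.state();p=s["ee_pos"];d=p[:2]-[.5541,.1483];print(p,s["wrist_force"],np.hypot(*d),3.2082-np.arctan2(d[1],d[0])%6.2832)
im=env.read_camera("wrist");cv2.imwrite("pics/wrist4.png",im[:,:,::-1])
e=proj("wrist",[.4826,.2108,.030]);print(e,proj("wrist",[.4826,.2108,.060]),proj("wrist",[.5541,.1483,.056]))
E
```

```text
[0.48308027 0.21098022 0.07786522] [-0.94428553  0.7207538   7.62104198] 0.0947238756141723 0.7897114177394955
[281.31496038 246.974782  ] [281.23270728 276.42506264] [488.70762388 260.54145981]
```

View pics/wrist4.png

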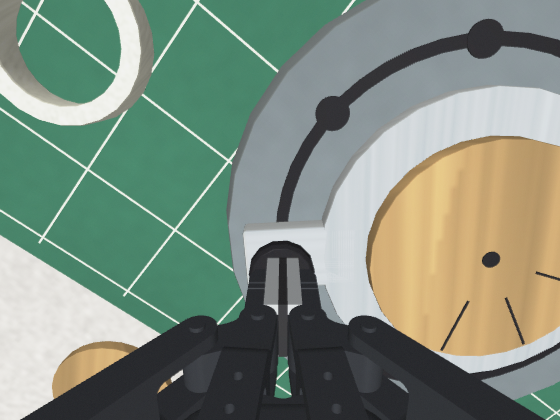

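The lug and cap look the same in the picture as at mid-sweep, the next hole has moved on to (332,113), and the tip is at 0.790 rad. I let the plunger rise slowly. A remaining force at TCP z ≈ 0.084 will show that it is in the hole.

>>> send_rows(
  moves=[0, 0, -0.07, 0, 0, 0, 0, 0, -0.07, 0, 0, 0, 0, 0, -0.07, 0, 0, 0, 0, 0, 0, 0, 0, 0, 0, 0, 0, 0, 0, 0],
)

```text
time_s: 7.15
ee_pos: [0.4827, 0.2106, 0.0836]
tcp_rot: [2.898, 1.214, 0.004]
wrist_force: [0.3, 0.5, 4.2]
grip_width: 0.0002
grip_force: 2.4
```

The plunger is still pushing with 4.2 N at only about 4 mm down, so it has entered the hole. I raise the tool clear.

>>> send_rows(
  moves=[0, 0, -0.1, 0, 0, 0, 0, 0, -0.1, 0, 0, 0, 0, 0, -0.2, 0, 0, 0, 0, 0, -0.6, 0, 0, 0, 0, 0, -0.8, 0, 0, 0, 0, 0, -0.8, 0, 0, 0, 0, 0, -0.8, 0, 0, 0, 0, 0, 0, 0, 0, 0, 0, 0, 0, 0, 0, 0],
)

```text
time_s: 8.05
ee_pos: [0.4815, 0.2101, 0.1843]
tcp_rot: [-2.898, -1.214, 0.001]
wrist_force: [0.1, -0.1, 0.2]
grip_width: 0.0002
grip_force: 0.0
```

```bash
python3 - <<'E'
from h import *
for c in("wrist","side"):
    im=env.read_camera(c);cv2.imwrite(f"pics/{c}5.png",im[:,:,::-1])
    for q in([.4826,.2108,.071],[.4826,.2108,.063],[.5541,.1483,.056]):print(c,q,proj(c,q))
    for r in env.tip_of(c,"plunger_top")[:2]:print(r)
s=env.state();print(s["ee_pos"],s["wrist_force"],s["time_s"])
E
```

```text
wrist [0.4826, 0.2108, 0.071] [282.95122507 202.2624966 ]
wrist [0.4826, 0.2108, 0.063] [282.94044621 198.55684918]
wrist [0.5541, 0.1483, 0.056] [413.09220079 187.96418406]
{'position': [282.3, 204.6], 'conf': 0.68}
side [0.4826, 0.2108, 0.071] [246.84381766 173.61555751]
side [0.4826, 0.2108, 0.063] [247.02954456 176.00164135]
side [0.5541, 0.1483, 0.056] [279.62546358 188.23653801]
{'position': [245.6, 172.3], 'conf': 0.46}
[0.48083652 0.20988371 0.18275878] [-0.50199856 -0.36932833 -0.81441513] 8.25
```

View pics/wrist5.png

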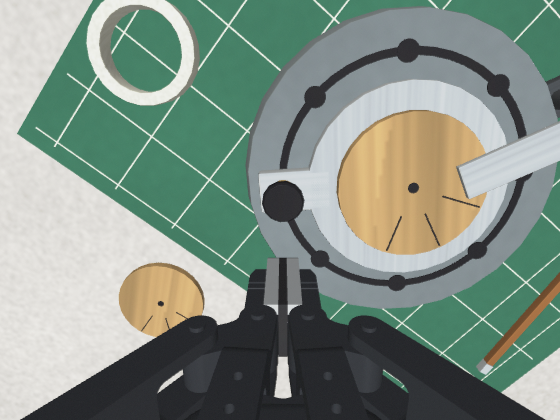

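The cap at (283,202) matches the prediction for a fully raised plunger in the next hole. The blank's dot at (413,188) is on the axis, and the gripper is clear of everything.

```bash
python3 -c "
from station import env
print(env.hand_in())"
```

```text
the job is handed in; nothing more can be done
None
```

I turned the table one hole clockwise, the plunger sprang fully up in the next hole with the blank still centred, and I handed the job in at about 8.3 s.

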